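# Scoop the round foot out of the tote onto the counting scale

## Task

Take the scoop by its upright grip and use it to get the round plastic foot out of the parts tote: push the scoop along the tote's floor towards the corner where the foot lies, so that the walls hold the foot while the scoop slides under it. Then lift the loaded scoop out and set it down level on the middle of the counting scale's plate, with the foot still in it, and let go. Do not touch the foot with the gripper, and leave the square plug in the tote, the tape roll and the carton where they are.

Things in the scene. Friction and masses are not known exactly. Their poses are not given: they have to be found in the camera images.
- scoop: Metal scoop, flat on the bench, mouth roughly away from the robot; 0.18 kg. Pan 110 (x) x 100 (y) mm, floor 2.5; origin: centre of its underside, x to the mouth, z up. Thin lip at x=+55, back wall at x=-55, sides 30 high, up to x=+30. Upright black grip over the rear, centre x=-34 y=0, 42 (x) x 22 (y), z 36 to 90: pinch across the 22 from above, fingertips above z=36.
- round_foot: Black plastic foot to scoop: disc 44 mm across, 26 high, underside rounded up at the rim (6 mm high, 9 wide), smooth and slippery, about 40 g. Origin: centre of its underside. Lies on the tote's floor near its far left or far right corner, 14 to 40 mm clear of that side wall, up to 26 mm clear of the far wall. A black square plug (40 x 40 x 26) lies near the other far corner.
- tote: White open tote, fixed: outside 230 (x) x 270 (y) x 60 high mm, walls and floor 5 thick. Origin: centre of its underside; x points to the far wall (inner face x=+110), inner side faces y=+130 and -130, floor top z=5.
- scale: Counting scale, fixed, to one side of the tote: level steel plate 200 x 200 mm, rigid, top at z=50. Origin under the plate's centre at bench level, z up; a low display panel sticks out at -x.
There are look-alikes about, which are no part of the job. What is shaped like the scoop but turquoise is not meant.

How it is judged:
On the way, in this order (a step that is already met when the one before it is completed fails the run):
1. the round foot lies in the scoop while the scoop is still low in the tote (x of round_foot in the frame of scoop between -0.03 and 0.047 m and y of round_foot in the frame of scoop between -0.045 and 0.045 m and z of round_foot in the frame of scoop between -0.001 and 0.03 m and x of scoop in the frame of tote between -0.11 and 0.11 m and y of scoop in the frame of tote between -0.13 and 0.13 m and z of scoop in the frame of tote below 0.03 m), for 0.1 s.
2. the scoop with the foot in it is lifted clear of the tote's rim (x of round_foot in the frame of scoop between -0.03 and 0.047 m and y of round_foot in the frame of scoop between -0.045 and 0.045 m and z of round_foot in the frame of scoop between -0.001 and 0.03 m and z of scoop in the frame of tote above 0.065 m), for 0.1 s.
At the end, for the whole second after the job is handed in: The scoop stands level (within 7 degrees) on the scale's plate, its centre within 50 mm of the plate's centre along each side, at rest and released, with the round foot in its pan (its centre at least 8 mm behind the lip) (x of round_foot in the frame of scoop between -0.03 and 0.047 m and y of round_foot in the frame of scoop between -0.045 and 0.045 m and z of round_foot in the frame of scoop between -0.001 and 0.03 m and x of scoop in the frame of scale between -0.05 and 0.05 m and y of scoop in the frame of scale between -0.05 and 0.05 m and z of scoop in the frame of scale between 0.045 and 0.058 m and angle between scoop's own z axis and vertical below 0.12 rad and linear speed of each of scoop, round_foot below 0.02 m/s); the robot touches nothing.
It fails at once if the gripper or arm touches the round foot (contact force between round_foot and the fingers above 0.3 N or contact force between round_foot and the arm above 0.3 N).
It fails at once if the square plug is moved more than 30 mm (distance of square_plug from where it was at the start of the episode above 0.03 m).
It fails at once if the tape roll is moved more than 30 mm (distance of tape_roll from where it was at the start of the episode above 0.03 m).
It fails at once if the carton is moved more than 30 mm (distance of carton from where it was at the start of the episode above 0.03 m).
It also fails if it takes over 56 s, if anything falls off the work surface, if the arm or the gripper's body presses on something with over 40 N, if the wrist force passes 120 N, or if a joint passes its speed limit or range.

## Robot

A 6-joint arm with a two-finger parallel gripper is mounted at the origin on the work surface. World frame = base frame: x ahead of the robot, y to its left, z up, the work surface at z = 0. Lengths are in m, angles in rad, forces in N, time in s.
With the tool pointing down it reaches from about 0.25 to 0.725 m from the base axis. Payload 4 kg.
Tool frame: the origin (TCP) lies midway between the tips of the shut fingers; the grasp point (between the pads) lies 19 mm behind it; z points along the fingers, y is the direction in which the jaws open and shut (so a half turn about z gives the same grasp; the last joint's range is limited). The gripper opens to 85 mm and grips with 20 to 120 N. Pads are 22 mm wide; open, the fingers measure 114 mm over their backs; the gripper's body (76 mm by 85 mm) begins 54 mm behind the grasp point. The pads swing forward as they close: fully open they stand 13 mm farther back than shut.
Start: joints at [-1.182, 0.241, 0.005, 1.335, 0, 1.571], TCP at [0.19, -0.463, 0.231] pointing down, gripper open.
Joint ranges: [-2.72, 2.72], [-1.05, 1.87], [-1.09, 1.28], [-1.99, 2.15], [-1.42, 1.44], [-3.14, 3.14]. Speed limits (rad/s): [2.79, 2.79, 3.14, 3.14, 3.14, 3.14].

## Interface

Orientations are given as a unit quaternion [x, y, z, w].
In Python, from workcell import bot, vision gives the robot as it stands. The module is installed in compiled form; this text tells all that it offers.
- The arm moves only by the tool send_rows, never from a script. Its argument "targets" is a list that holds one entry, the list of rows, each a list of 5 numbers: the shift along the world's x, y, z in cm, then the turn about the world's z in rad, then the finger opening in cm, from 0 to 8.54. A call has 1 to 12 rows; each row is the pose to reach, as a shift and turn from the pose commanded when the call began; what a row does not reach only later rows make up. A row lasts 1/8 s, in which the tool goes at most 62.5 mm and 10.7 degrees, less where a joint would pass 70% of its speed; a pose out of reach is approached as far as the arm can. A call with a gripper value outside its range is refused whole. The fingers move at their own pace and stop on an object; the grip force is fixed at half the most. Time passes only in rows, so rows that repeat a pose let the fingers close. It gives the time, the measured TCP pose, the force and the opening at its end, in the units of the state.
- bot.get_obs(): the state, without advancing time (a new reading comes with each control period).
- vision.camera(name): name is "side" or "top" or "wrist"; returns the picture (384x512x3 uint8, red, green, blue); there is no depth.
- vision.get_calibration(name): a dict with "vertical_fov" (degrees; the focal length in pixels is half the picture's height over the tangent of half this angle, whatever the lens; pixels are square), "cx", "cy" (the principal point, pixels), "rvec" (rotation vector, rad) and "tvec" (3), from world to camera coordinates, as OpenCV has them; the wrist camera has in their place "T_tool_cam" (4x4, takes a point from camera to tool coordinates, whose origin is the TCP and whose axes are the flange's). Camera axes: x right, y down, z forward; pixel columns grow to the right and rows downward; lengths in m; the calibration is good to about 2 mm. A picture is of the moment at which its call begins: read the wrist's pose just before it. get_calibration takes no time and is no camera call.
- bot.job_done(): hands the job in, once; it reports no verdict.
Trained networks look in the newest picture that a camera, given by its name, has taken for a name from the list of things; names that differ only in an ending like _2 or _b are one class to them, and where a whole thing is asked for, a point or a joint stands for the part that bears it (a point fixed in the world has none). Each returns a list of dicts, best first, with "score" (0 to 1); they miss things now and then, are a little off and sometimes report something else, mostly with a low value. They report only what shows in the picture. A call takes as long as a camera call. They do not tell look-alikes from the thing itself.
- vision.boxes_of(target, camera): "uv" ([column, row] in pixels, amid what is visible of it).
The state is a dict: "clock": time; "joint_pos": joint angles; "joint_vel": joint speeds; "tau": joint torques, N m; "eef_pos": TCP position; "tool_rot": TCP orientation; "ft_force": force on the tool from outside, world axes, zero at the start; "ft_torque": the same for the moment, N m; "grip_width": finger opening in m.
Only numpy, scipy, OpenCV 4.12 (cv2) and the standard library are available. Lean on these libraries where they do the work, as an engineer would, in place of code of your own. Each camera call takes 0.05 s, during which the arm holds its last target.

## Working session

There is one attempt and no reset: what is moved stays moved. The work goes in short steps, Python scripts to look and compute and a tool call to move; the robot and the scene stay as the last step left them, time stands still between calls to the robot, and variables do not carry over. Pictures are saved under pics/ and viewed, and the job is handed in when it is done.

Besides the shell and the picture viewer there is one more tool, called after "Emit:" as a command line: name --argument value ..., lists and objects as JSON in quotes. send_rows: Moves the arm, as the interface text tells. Its arguments: {"type":"object","properties":{"targets":{"type":"array"}},"required":["targets"]}

```bash
mkdir -p pics
python3 - <<'E'
from workcell import bot, vision
import cv2
for n in("top","side","wrist"):
    im=vision.camera(n); cv2.imwrite(f"pics/{n}0.png",im[:,:,::-1]); c=vision.get_calibration(n); print(n,c)
    for t in("scoop","round_foot","tote","scale","square_plug"):
        try: print(t,[(d['score'],d['uv']) for d in vision.boxes_of(t,n)][:4])
        except Exception as e: print(t,e)
print(bot.get_obs())
E
```

```text
top {'vertical_fov': 50.49788763666731, 'cx': 259.3699880039108, 'cy': 189.94435425428586, 'rvec': array([ 2.20647235, -2.14991762,  0.07993391]), 'tvec': array([0.07449673, 0.51395309, 1.31116272])}
scoop [(0.85, [130.8, 230.8]), (0.77, [191.9, 195.9]), (0.15, [283.4, 165.8])]
round_foot []
tote [(0.62, [283.7, 166.4])]
scale [(0.75, [385.6, 200.8])]
square_plug it knows: round_foot, scale, scoop, tote
side {'vertical_fov': 51.89947949208123, 'cx': 254.08922519862378, 'cy': 187.38467365522214, 'rvec': array([ 0.24862042, -2.84095862,  1.20132558]), 'tvec': array([0.53860826, 0.04911809, 1.13943203])}
scoop [(0.64, [252.6, 267.7]), (0.61, [298.5, 362.0])]
round_foot [(0.63, [202.0, 189.5])]
tote [(0.89, [236.5, 176.1])]
scale [(0.61, [288.1, 116.8])]
square_plug it knows: round_foot, scale, scoop, tote
wrist {'vertical_fov': 66.04279138379593, 'cx': 254.68849279107886, 'cy': 189.65852501601114, 'T_tool_cam': array([[-1.98533692e-04, -9.44597292e-01, -3.28231500e-01,
         8.55222212e-02],
       [ 9.99999817e-01, -3.75075587e-04,  4.74548384e-04,
         2.09723288e-05],
       [
[... 235 characters left out ...]
t, scale, scoop, tote
{'clock': 0.75, 'joint_pos': array([-1.18204990e+00,  2.40536102e-01,  5.02602405e-03,  1.33521306e+00,
       -3.44820495e-06,  1.57080588e+00]), 'joint_vel': array([-0.00041172,  0.00218936, -0.00123877,  0.00100187,  0.00038936,
        0.00184782]), 'tau': array([-2.54114997e-05, -3.72121882e+01,  2.52666521e+01,  8.70339009e-04,
       -8.68630309e-06,  3.31869998e-08]), 'eef_pos': array([ 0.18951621, -0.4626998 ,  0.23134837]), 'tool_rot': array([9.81169849e-01, 1.93146904e-01, 5.37638277e-06, 3.62361362e-05]), 'ft_force': array([ 1.23015789, -0.10799722,  0.52676061]), 'ft_torque': array([ 0.01095148, -0.00218658, -0.01593763]), 'grip_width': 0.08534336295949822}
```

View pics/top0.png

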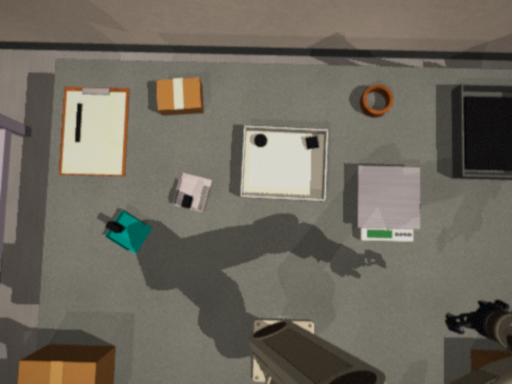

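View pics/side0.png

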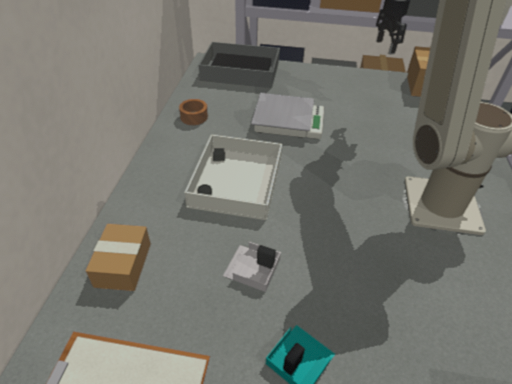

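View pics/wrist0.png

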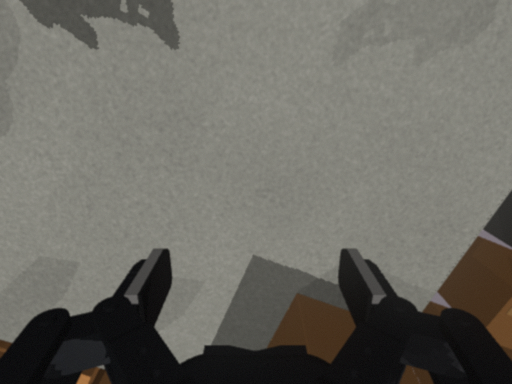

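In the top view, the scoop candidates are the grey metal one at (193,192) and the turquoise look-alike at (128,230). I choose the grey one. The foot candidates are the round disc at (260,141), which is the left corner, and the square plug at (312,142). The round one is the target. The scale is at (389,200), the tape roll at (377,100) and the carton at (180,95).

```bash
cat > h.py <<'E'
import numpy as np, cv2
from workcell import bot, vision
def K(c): 
    f=192/np.tan(np.radians(c['vertical_fov'])/2); return np.array([[f,0,c['cx']],[0,f,c['cy']],[0,0,1]])
def pose(n,obs=None):
    c=vision.get_calibration(n)
    if n=='wrist':
        from scipy.spatial.transform import Rotation as R
        o=obs or bot.get_obs(); T=np.eye(4); T[:3,:3]=R.from_quat(o['tool_rot']).as_matrix(); T[:3,3]=o['eef_pos']
        T=T@c['T_tool_cam']; return K(c),T[:3,:3],T[:3,3]
    R,_=cv2.Rodrigues(c['rvec']); return K(c),R.T,-R.T@c['tvec']
def px2w(P,uv,z):
    k,R,t=P; d=R@np.linalg.solve(k,[uv[0],uv[1],1]); return (t+d*(z-t[2])/d[2])
def w2px(P,w):
    k,R,t=P; p=k@(R.T@(np.asarray(w)-t)); return p[:2]/p[2]
E
python3 - <<'E'
from h import *
P=pose('top'); print(P[2])
im=cv2.imread('pics/top0.png')
def crop(a,b,c,d,s,n): cv2.imwrite(n,cv2.resize(im[b:d,a:c],None,fx=s,fy=s,interpolation=cv2.INTER_CUBIC))
crop(165,165,225,220,10,'pics/c_scoop.png'); crop(235,120,335,205,7,'pics/c_tote.png'); crop(350,155,430,250,6,'pics/c_scale.png')
print('foot',px2w(P,(260.5,141),.031),'plug',px2w(P,(312,142),.031),'tape',px2w(P,(377,100),.02))
im=cv2.imread('pics/side0.png')
crop(215,230,295,295,9,'pics/c_scoop_s.png')
E
```

```text
[0.40684813 0.07892126 1.34799527]
foot [0.67191385 0.08824758 0.031     ] plug [ 0.67284985 -0.08037928  0.031     ] tape [ 0.82195787 -0.29544595  0.02      ]
```

View pics/c_scoop.png

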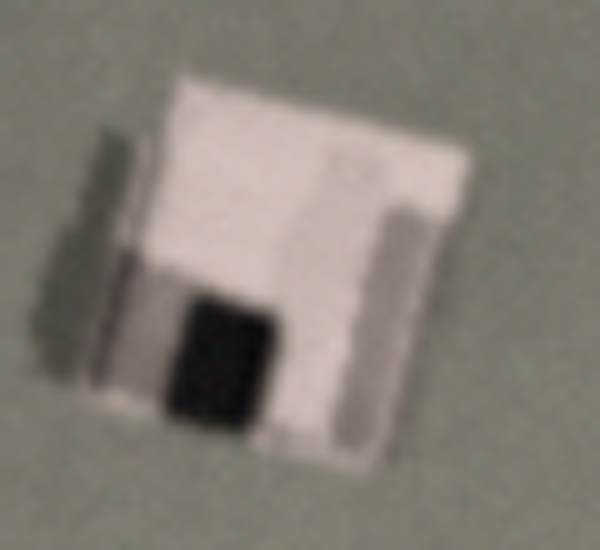

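View pics/c_tote.png

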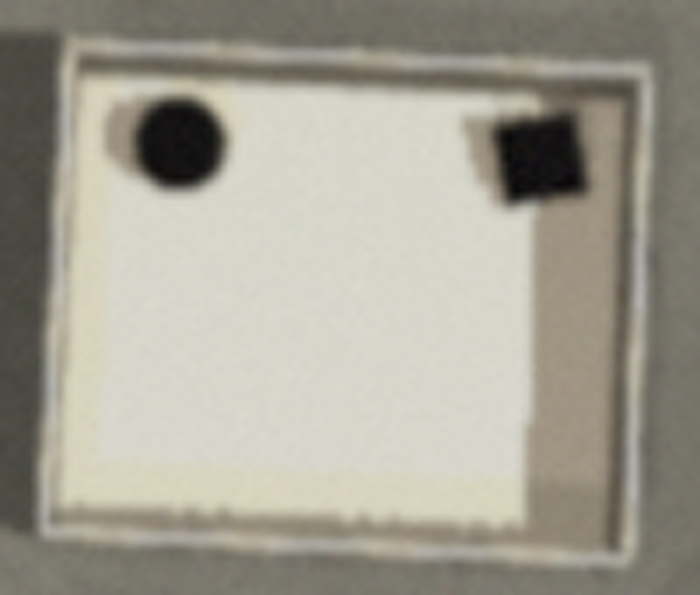

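View pics/c_scale.png

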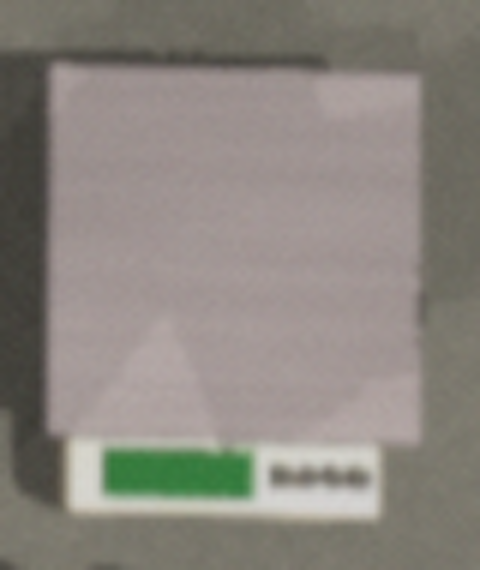

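View pics/c_scoop_s.png

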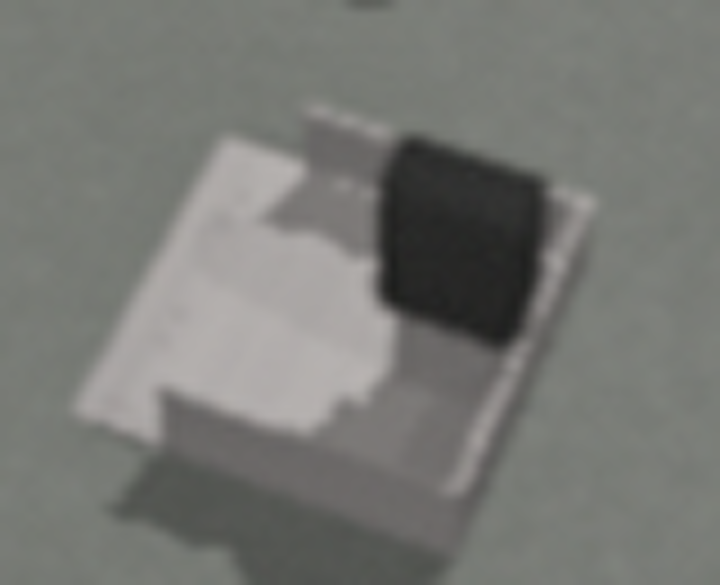

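Run:
```python
from h import *
from scipy.optimize import least_squares
P=pose('top')
def fit(model,uv,x0,name,off,s):
    uv=(np.array(uv)+.5)/s-.5+np.array(off); model=np.array(model)
    def g(p):
        c,sn=np.cos(p[2]),np.sin(p[2])
        W=np.c_[p[0]+c*model[:,0]-sn*model[:,1],p[1]+sn*model[:,0]+c*model[:,1],model[:,2]]
        return (np.array([w2px(P,w) for w in W])-uv).ravel()
    r=least_squares(g,x0); print(name,r.x,np.round(r.fun,1))
a,b=.115,.135
fit([[a,b,.06],[a,-b,.06],[-a,-b,.06],[-a,b,.06]],[(68,38),(652,64),(632,566),(40,538)],[.6,0,0],'tote',(235,120),7)
fit([[.1,.1,.05],[.1,-.1,.05],[-.1,-.1,.05],[-.1,.1,.05]],[(48,62),(421,73),(422,444),(48,436)],[.5,-.3,0],'scale',(350,155),6)
# scoop: lip corners, rear right top corner z=.03(?), 
fit([[.055,.05,.001],[.055,-.05,.001],[-.055,-.05,.03],[-.055,.05,.03],[-.013,-.011,.09],[-.013,.011,.09],[-.055,.011,.09],[-.055,-.011,.09]],[(180,75),(470,150),(377,470),(85,402),(272,315),(200,298),(165,412),(240,430)],[.5,.25,0],'scoop',(165,165),10)
```

```text
tote [ 0.59890516  0.01048952 -0.02308327] [-0.4 -0.1  0.2  0.2  0.4  0.  -0.2 -0.2]
scale [ 0.49860252 -0.32527492  0.00142448] [-0.1 -0.1  0.2 -0.4  0.4  0.4 -0.5  0.1]
scoop [ 0.50018037  0.3063555  -0.20063982] [ 0.3  0.8  0.5 -0.   0.7 -0.  -0.  -0.2 -0.6 -1.1 -0.2 -1.   0.   0.8
 -0.6  0.6]
```

Emit:
send_rows --targets '[[[6, 19, 0, -0.15, 8.5], [12, 38, 0, -0.3, 8.5], [18, 56, 0, -0.45, 8.5], [27.7, 77.6, 0, -0.59, 8.5], [27.7, 77.6, 0, -0.59, 8.5], [27.7, 77.6, 0, -0.59, 8.5], [27.7, 77.6, 0, -0.59, 8.5], [27.7, 77.6, 0, -0.59, 8.5], [27.7, 77.6, 0, -0.59, 8.5], [27.7, 77.6, 0, -0.59, 8.5], [27.7, 77.6, 0, -0.59, 8.5], [27.7, 77.6, 0, -0.59, 8.5]]]'

```text
clock: 2.25
eef_pos: [0.3833, -0.0384, 0.2312]
tool_rot: [0.997, -0.069, 0.001, -0.024]
ft_force: [0.2, -0.2, 0.0]
grip_width: 0.0852
```

Emit:
send_rows --targets '[[[0, 0, 0, 0, 8.5], [0, 0, 0, 0, 8.5]]]'

```text
clock: 2.5
eef_pos: [0.3826, -0.0376, 0.2313]
tool_rot: [0.997, -0.068, 0.001, -0.024]
ft_force: [-0.6, 0.6, -0.6]
grip_width: 0.0848
```

Emit:
send_rows --targets '[[[2, 9, 0, -0.02, 8.5], [4, 18, 0, -0.04, 8.5], [6, 27, 0, -0.06, 8.5], [8.4, 35.1, -3, -0.06, 8.5], [8.4, 35.1, -3, -0.06, 8.5], [8.4, 35.1, -3, -0.06, 8.5], [8.4, 35.1, -3, -0.06, 8.5], [8.4, 35.1, -3, -0.06, 8.5], [8.4, 35.1, -3, -0.06, 8.5], [8.4, 35.1, -3, -0.06, 8.5], [8.4, 35.1, -3, -0.06, 8.5], [8.4, 35.1, -3, -0.06, 8.5]]]'

```text
clock: 4.0
eef_pos: [0.4212, -0.0213, 0.2065]
tool_rot: [0.997, -0.06, 0.001, -0.05]
ft_force: [0.1, 0.3, 0.1]
grip_width: 0.085
```

Run:
```python
from h import *
o=bot.get_obs(); print(o['eef_pos'],o['tool_rot'],o['joint_pos'])
im=vision.camera('wrist'); cv2.imwrite('pics/w1.png',im[:,:,::-1])
P=pose('wrist',o)
p=np.array([.5002,.3064]);y=-.2006
for m in [(.055,.05,.0),(.055,-.05,.0),(-.055,.05,.03),(-.055,-.05,.03),(-.013,.011,.09),(-.013,-.011,.09),(-.055,.011,.09),(-.055,-.011,.09)]:
    c,s=np.cos(y),np.sin(y); print(m,w2px(P,[p[0]+c*m[0]-s*m[1],p[1]+s*m[0]+c*m[1],m[2]]).round(0))
```

```text
[ 0.4211604  -0.02129745  0.20651237] [ 0.99694484 -0.06036903  0.00133637 -0.04954579] [-0.12179903  0.10127494 -0.23487164  1.23806701  0.09910954  3.1405845 ]
(0.055, 0.05, 0.0) [-39.  76.]
(0.055, -0.05, 0.0) [38. 83.]
(-0.055, 0.05, 0.03) [-41. 169.]
(-0.055, -0.05, 0.03) [ 34. 178.]
(-0.013, 0.011, 0.09) [-78. 149.]
(-0.013, -0.011, 0.09) [-58. 151.]
(-0.055, 0.011, 0.09) [-66. 188.]
(-0.055, -0.011, 0.09) [-47. 190.]
```

View pics/w1.png

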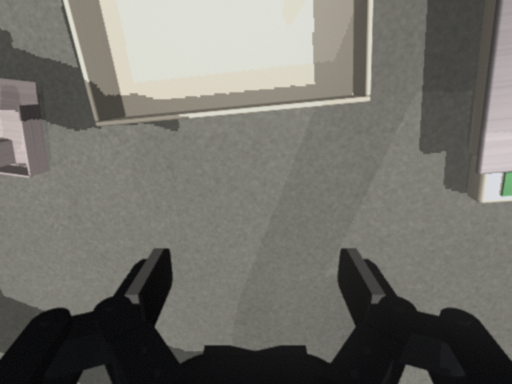

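Emit:
send_rows --targets '[[[0, 0, 1, 0.17, 8.5], [0, 2, 1, 0.34, 8.5], [0, 4, 1, 0.51, 8.5], [0, 7, 1, 0.68, 8.5], [1, 10, 1, 0.85, 8.5], [1, 13, 1, 1.02, 8.5], [2, 16, 1, 1.19, 8.5], [2, 19, 1, 1.36, 8.5], [2, 22, 1, 1.53, 8.5], [3, 25, 1, 1.7, 8.5], [3, 28, 1, 1.87, 8.5], [3, 31, 1, 2.04, 8.5]]]'

```text
clock: 5.55
eef_pos: [0.4512, 0.2897, 0.2164]
tool_rot: [0.571, 0.819, -0.042, -0.027]
ft_force: [0.2, 0.7, -0.0]
grip_width: 0.085
```

Run:
```python
from h import *
from scipy.spatial.transform import Rotation as R
o=bot.get_obs(); r=R.from_quat(o['tool_rot']); print(o['joint_pos'],r.as_matrix().round(4)); print('zdir in tool', r.inv().apply([0,0,-1]), o['tau'])
print(vision.__dir__() if 0 else dir(bot))
```

```text
[0.56114611 0.39907149 0.18340027 1.45287502 0.01706009 1.77744076] [[-0.3465  0.9336 -0.0917]
 [ 0.938   0.3445 -0.0375]
 [-0.0034 -0.099  -0.9951]]
zdir in tool [0.00340747 0.09900144 0.99508146] [ -1.20450586 -45.30061483  23.5698241    0.6314951    0.17258191
   0.7557771 ]
['Unreachable', '__class__', '__delattr__', '__dict__', '__dir__', '__doc__', '__eq__', '__format__', '__ge__', '__getattribute__', '__getstate__', '__gt__', '__hash__', '__init__', '__init_subclass__', '__le__', '__lt__', '__module__', '__ne__', '__new__', '__reduce__', '__reduce_ex__', '__repr__', '__setattr__', '__sizeof__', '__str__', '__subclasshook__', '__weakref__', 'get_obs', 'job_done']
```

Emit:
send_rows --targets '[[[0, -1, 2, 0.18, 8.5], [0, -2, 2, 0.36, 8.5], [0, -3, 2, 0.54, 8.5], [0, -5, 2, 0.72, 8.5], [0, -7, 2, 0.9, 8.5], [0, -9, 2, 1.08, 8.5], [0, -11, 2, 1.26, 8.5], [0, -13, 2, 1.44, 8.5], [0, -14, 2, 1.62, 8.5], [0, -15, 2, 1.8, 8.5], [0, -16, 2, 1.98, 8.5], [0, -16, 2, 2.16, 8.5]]]'

```text
clock: 7.05
eef_pos: [0.451, 0.1281, 0.2366]
tool_rot: [-0.453, 0.89, -0.043, 0.024]
ft_force: [0.1, -0.1, -0.5]
grip_width: 0.0853
```

Emit:
send_rows --targets '[[[0, 0, 0, 0.18, 8.5], [0, 0, 0, 0.36, 8.5], [0, 0, 0, 0.54, 8.5], [0, 0, 0, 0.72, 8.5], [0, 0, 0, 0.9, 8.5], [0, 0, 0, 1.08, 8.5], [0, 0, 0, 1.26, 8.5], [0, 0, 0, 1.44, 8.5], [0, 0, 0, 1.62, 8.5], [0, 0, 0, 1.8, 8.5], [0, 0, 0, 1.98, 8.5], [0, 0, 0, 2.1, 8.5]]]'

```text
clock: 8.55
eef_pos: [0.4512, 0.1286, 0.2366]
tool_rot: [0.998, -0.05, 0.001, -0.05]
ft_force: [-0.1, -0.3, -0.3]
grip_width: 0.0851
```

```bash
cat >> h.py <<'E'
def st():
    from scipy.spatial.transform import Rotation as R
    o=bot.get_obs(); r=R.from_quat(o['tool_rot']); m=r.as_matrix()
    print('t',o['clock'],'q',o['joint_pos'].round(3),'p',o['eef_pos'].round(4),'yaw',np.arctan2(m[1,0],m[0,0]).round(4),'down in tool', r.inv().apply([0,0,-1]).round(4),'F',o['ft_force'].round(1),'w',round(o['grip_width'],4)); return o
E
python3 -c "from h import *; st()"
```

```text
t 8.55 q [ 0.216  0.154 -0.094  1.295  0.095 -2.824] p [0.4512 0.1286 0.2366] yaw -0.0999 down in tool [0.0034 0.099  0.9951] F [-0.1 -0.3 -0.3] w 0.0851
```

Emit:
send_rows --targets '[[[0, -3, 0, 0.1, 8.5], [0, -6, 0, 0.2, 8.5], [0, -9, 0, 0.25, 8.5], [0, -12, 0, 0.25, 8.5], [0, -16, 0, 0.25, 8.5], [0, -20, 0, 0.25, 8.5]]]'

```text
clock: 9.3
eef_pos: [0.4442, 0.0473, 0.2365]
tool_rot: [0.999, 0.035, -0.003, -0.025]
ft_force: [-0.3, -0.0, -0.4]
grip_width: 0.0849
```

```bash
python3 -c "from h import *; st()"
```

```text
t 9.3 q [ 0.072  0.136 -0.112  1.327  0.051 -3.141] p [0.4442 0.0473 0.2365] yaw 0.0708 down in tool [0.0049 0.0508 0.9987] F [-0.3 -0.  -0.4] w 0.0849
```

Tilt halved, as predicted. I'll repeat the same push.

Emit:
send_rows --targets '[[[0, -4, 0, 0.05, 8.5], [0, -8, 0, 0.05, 8.5], [0, -12, 0, 0.05, 8.5], [0, -16, 0, 0.05, 8.5], [0, -20, 0, 0.05, 8.5], [0, -20, 0, 0.05, 8.5]]]'

```text
clock: 10.05
eef_pos: [0.4378, 0.0196, 0.2364]
tool_rot: [1.0, 0.022, -0.004, -0.0]
ft_force: [-0.4, 0.2, 0.3]
grip_width: 0.0851
```

```bash
python3 -c "from h import *; st()"
```

```text
t 10.05 q [ 4.400e-02  1.220e-01 -1.280e-01  1.328e+00  1.000e-03 -3.141e+00] p [0.4378 0.0196 0.2364] yaw 0.0434 down in tool [7.1e-03 6.0e-04 1.0e+00] F [-0.4  0.2  0.3] w 0.0851
```

Emit:
send_rows --targets '[[[0, 1, 0, -0.17, 8.5], [0, 3, 0, -0.34, 8.5], [0, 5, 0, -0.51, 8.5], [0, 7, 0, -0.68, 8.5], [0, 9, 0, -0.85, 8.5], [0, 11, 0, -1.02, 8.5], [0, 13, 0, -1.19, 8.5], [0, 15, 0, -1.36, 8.5], [0, 17, 0, -1.53, 8.5], [0, 19, 0, -1.7, 8.5], [0, 21, 0, -1.87, 8.5], [0, 23, 0, -2.04, 8.5]]]'

```text
clock: 11.55
eef_pos: [0.4377, 0.2505, 0.2363]
tool_rot: [-0.54, 0.842, 0.002, 0.003]
ft_force: [0.3, 0.1, -0.9]
grip_width: 0.0854
```

Emit:
send_rows --targets '[[[0, 1, 0, -0.17, 8.5], [1, 2, 0, -0.34, 8.5], [1, 3, -1, -0.51, 8.5], [2, 4, -1, -0.68, 8.5], [2, 5, -1, -0.85, 8.5], [2.9, 6, -1, -1.02, 8.5], [2.9, 6.3, -1, -1.19, 8.5], [2.9, 6.3, -1, -1.346, 8.5], [2.9, 6.3, -1, -1.346, 8.5], [2.9, 6.3, -1, -1.346, 8.5]]]'

```text
clock: 12.8
eef_pos: [0.4668, 0.3127, 0.2263]
tool_rot: [0.099, 0.995, -0.001, 0.003]
ft_force: [-0.5, 0.4, -0.5]
grip_width: 0.0847
```

Run:
```python
from h import *
o=st()
im=vision.camera('wrist').copy()
P=pose('wrist',o)
p=np.array([.5002,.3064]);y=-.2006
for m in [(.055,.05,.0),(.055,-.05,.0),(-.055,.05,.03),(-.055,-.05,.03),(-.013,.011,.09),(-.013,-.011,.09),(-.055,.011,.09),(-.055,-.011,.09)]:
    c,s=np.cos(y),np.sin(y); u=w2px(P,[p[0]+c*m[0]-s*m[1],p[1]+s*m[0]+c*m[1],m[2]]).round(0); print(m,u)
    cv2.circle(im,tuple(int(v) for v in u),3,(255,0,0),1)
cv2.imwrite('pics/w2.png',im[:,:,::-1])
```

```text
t 12.8 q [ 0.593  0.363  0.161  1.364 -0.005  0.792] p [0.4668 0.3127 0.2263] yaw 2.9429 down in tool [6.9e-03 6.0e-04 1.0e+00] F [-0.5  0.4 -0.5] w 0.0847
(0.055, 0.05, 0.0) [291. 219.]
(0.055, -0.05, 0.0) [218. 219.]
(-0.055, 0.05, 0.03) [298. 144.]
(-0.055, -0.05, 0.03) [212. 144.]
(-0.013, 0.011, 0.09) [266. 196.]
(-0.013, -0.011, 0.09) [244. 196.]
(-0.055, 0.011, 0.09) [267. 155.]
(-0.055, -0.011, 0.09) [244. 155.]
```

View pics/w2.png

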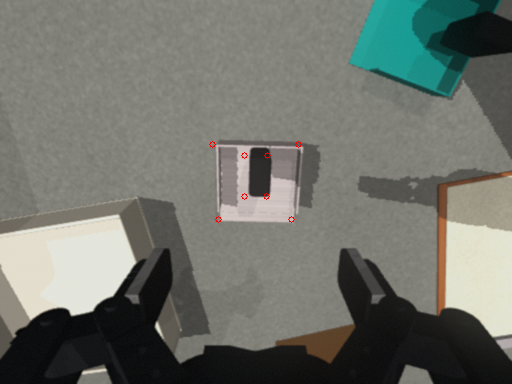

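Run:
```python
from h import *
im=vision.camera('wrist'); im=im[130:235,200:315]; cv2.imwrite('pics/w2c.png',cv2.resize(im,None,fx=6,fy=6,interpolation=cv2.INTER_CUBIC)[:,:,::-1])
```

```text
(no output)
```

View pics/w2c.png

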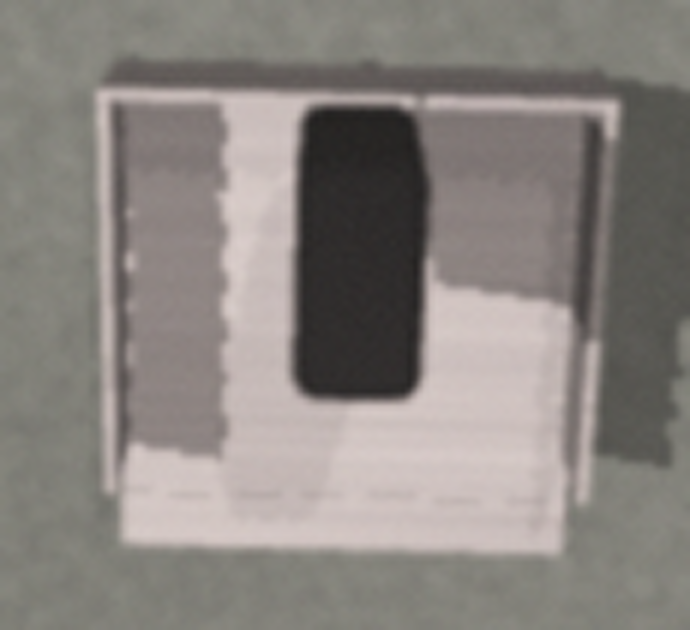

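Run:
```python
from h import *
from scipy.optimize import least_squares
P=pose('wrist')
def fit(model,uv,x0,name,off,s):
    uv=(np.array(uv)+.5)/s-.5+np.array(off); model=np.array(model)
    def g(p):
        c,sn=np.cos(p[2]),np.sin(p[2])
        W=np.c_[p[0]+c*model[:,0]-sn*model[:,1],p[1]+sn*model[:,0]+c*model[:,1],model[:,2]]
        return (np.array([w2px(P,w) for w in W])-uv).ravel()
    r=least_squares(g,x0); print(name,r.x,np.round(r.fun,1)); c,s=np.cos(r.x[2]),np.sin(r.x[2]); print('grip',r.x[:2]+[-.034*c,-.034*s])
m=[[.055,-.05,.001],[.055,.05,.001],[-.055,-.05,.03],[-.055,.05,.03],[-.013,-.011,.09],[-.013,.011,.09],[-.055,-.011,.09],[-.055,.011,.09]]
u=[(120,545),(562,555),(97,90),(622,100),(295,400),(420,400),(300,105),(418,108)]
fit(m,u,[.5,.3,-.2],'all',(200,130),6)
fit(m[4:],u[4:],[.5,.3,-.2],'grip',(200,130),6)
fit(m[:4],u[:4],[.5,.3,-.2],'pan',(200,130),6)
```

```text
all [ 0.49918569  0.31022596 -0.22072836] [ 0.6 -2.8  0.  -3.  -0.1 -3.4 -0.7 -3.2 -0.9 -1.9  0.1 -1.5 -1.1  6.2
  2.1  6.2]
grip [0.46601059 0.31766993]
grip [ 0.49687368  0.31126375 -0.20234614] [-0.6 -4.   0.5 -4.  -1.6  3.9  1.7  3.4]
grip [0.46356735 0.31809667]
pan [ 0.503127    0.30952482 -0.22526031] [ 0.6 -0.3 -0.2 -0.2  0.3 -0.1 -0.6  0.4]
grip [0.46998598 0.31711907]
```

Emit:
send_rows --targets '[[[0.3, 0.4, -3, -0.026, 8.5], [0.3, 0.4, -6, -0.026, 8.5], [0.3, 0.4, -9, -0.026, 8.5], [0.3, 0.4, -12, -0.026, 8.5], [0.3, 0.4, -15, -0.026, 8.5], [0.3, 0.4, -17, -0.026, 8.5], [0.3, 0.4, -18.3, -0.026, 8.5], [0.3, 0.4, -18.3, -0.026, 8.5]]]'

```text
clock: 13.9
eef_pos: [0.4693, 0.3163, 0.0426]
tool_rot: [0.113, 0.994, -0.001, 0.003]
ft_force: [0.5, 0.2, 0.8]
grip_width: 0.0851
```

Run:
```python
from h import *
st()
im=vision.camera('wrist'); cv2.imwrite('pics/w3.png',im[:,:,::-1])
```

```text
t 13.9 q [ 0.596  0.515 -0.11   0.943 -0.006  0.823] p [0.4693 0.3163 0.0426] yaw 2.915 down in tool [0.0058 0.0019 1.    ] F [0.5 0.2 0.8] w 0.0851
```

View pics/w3.png

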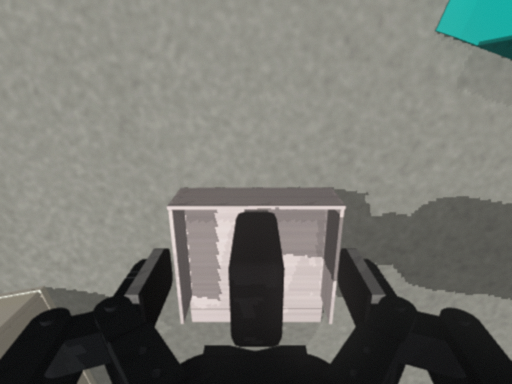

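The grip is centred between the fingers: it sits at column 257, with the fingers at about 165 and 345. I'll close, then lift.

Emit:
send_rows --targets '[[[0, 0, 0, 0, 1.5], [0, 0, 0, 0, 1.5], [0, 0, 0, 0, 1.5], [0, 0, 0, 0, 1.5], [0, 0, 0, 0, 1.5], [0, 0, 0, 0, 1.5], [0, 0, 0, 0, 1.5], [0, 0, 0, 0, 1.5]]]'

```text
clock: 14.95
eef_pos: [0.4702, 0.317, 0.0439]
tool_rot: [0.113, 0.994, -0.0, 0.004]
ft_force: [-0.7, -0.1, 5.0]
grip_width: 0.0213
```

Emit:
send_rows --targets '[[[0, 0, 3, 0, 1.5], [0, 0, 6, 0, 1.5], [0, 0, 9, 0, 1.5], [0, 0, 11, 0, 1.5], [0, 0, 11, 0, 1.5]]]'

```text
clock: 15.58
eef_pos: [0.4703, 0.317, 0.154]
tool_rot: [0.113, 0.994, -0.0, 0.004]
ft_force: [0.9, -1.0, -1.8]
grip_width: 0.0215
```

Run:
```python
from h import *
st()
im=vision.camera('wrist'); cv2.imwrite('pics/w4.png',im[:,:,::-1])
im=vision.camera('side'); cv2.imwrite('pics/s4.png',cv2.resize(im[140:300,150:350],None,fx=4,fy=4)[:600,:,::-1])
```

```text
t 15.575 q [ 0.596  0.411  0.041  1.195 -0.006  0.823] p [0.4703 0.317  0.154 ] yaw 2.9147 down in tool [ 8.3e-03 -8.0e-04  1.0e+00] F [ 0.9 -1.  -1.8] w 0.0215
```

View pics/w4.png

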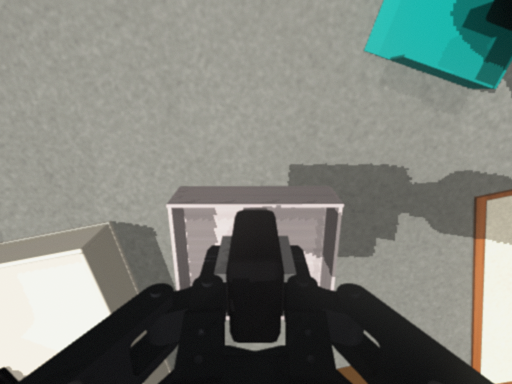

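View pics/s4.png

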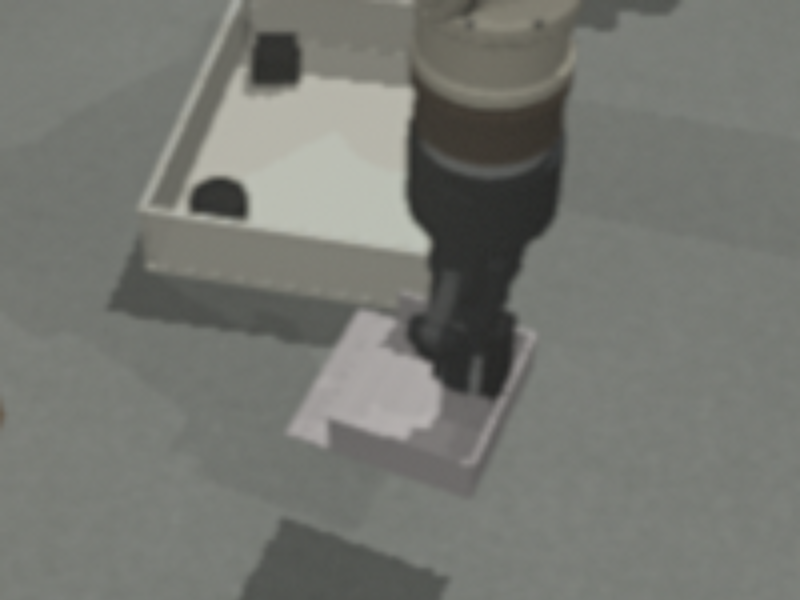

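Emit:
send_rows --targets '[[[0, -3, 2, 0.02, 1.5], [1, -6, 2, 0.05, 1.5], [2, -9, 2, 0.1, 1.5], [3, -12, 2, 0.15, 1.5], [4, -15, 2, 0.204, 1.5], [5, -18, 2, 0.204, 1.5], [5.5, -21, 2, 0.204, 1.5], [5.5, -23.2, 2, 0.204, 1.5], [5.5, -23.2, 2, 0.204, 1.5], [5.5, -23.2, 2, 0.204, 1.5]]]'

```text
clock: 16.92
eef_pos: [0.5241, 0.0849, 0.1722]
tool_rot: [0.011, 1.0, -0.0, 0.002]
ft_force: [-0.0, 0.2, -2.4]
grip_width: 0.0215
```

Run:
```python
from h import *
o=st()
P=pose('wrist',o); Q=pose('top'); S=pose('side')
ims={n:vision.camera(n).copy() for n in ('wrist','side','top')}
t=np.array([.5989,.0105]);y=-.0231;c,s=np.cos(y),np.sin(y)
for n,p in (('wrist',P),('side',S),('top',Q)):
  for m in [(.11,.13,.06),(.11,-.13,.06),(-.11,-.13,.06),(-.11,.13,.06),(.11,.13,.005),(.11,-.13,.005),(-.11,-.13,.005),(-.11,.13,.005)]:
    w=[t[0]+c*m[0]-s*m[1],t[1]+s*m[0]+c*m[1],m[2]]
    u=w2px(p,w)
    if 0<=u[0]<512 and 0<=u[1]<384: cv2.circle(ims[n],tuple(int(round(v)) for v in u),1,(255,0,0),-1)
  for z,col in ((.005,(0,255,0)),(.031,(0,0,255))):
    for a in np.arange(0,6.28,.3):
      u=w2px(p,[.6719+.022*np.cos(a),.0882+.022*np.sin(a),z]); cv2.circle(ims[n],tuple(int(round(v)) for v in u),0,col,-1)
cv2.imwrite('pics/w5.png',ims['wrist'][:,:,::-1])
i=ims['side'][110:250,150:320]; cv2.imwrite('pics/s5.png',cv2.resize(i,None,fx=4,fy=4,interpolation=0)[:,:,::-1])
i=ims['top'][110:215,230:340]; cv2.imwrite('pics/t5.png',cv2.resize(i,None,fx=5,fy=5,interpolation=0)[:,:,::-1])
```

```text
t 16.925 q [ 1.610e-01  3.300e-01 -2.900e-02  1.206e+00 -1.000e-03  1.840e-01] p [0.5241 0.0849 0.1722] yaw 3.1188 down in tool [4.8e-03 5.0e-04 1.0e+00] F [-0.   0.2 -2.4] w 0.0215
```

View pics/w5.png

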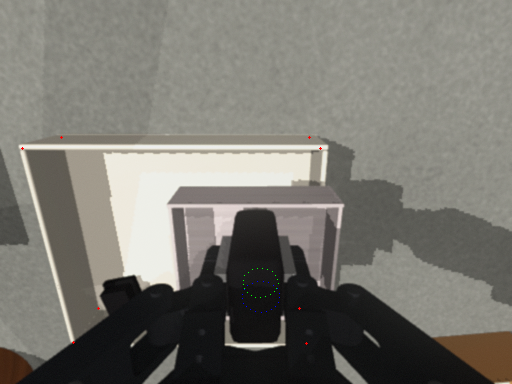

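View pics/s5.png

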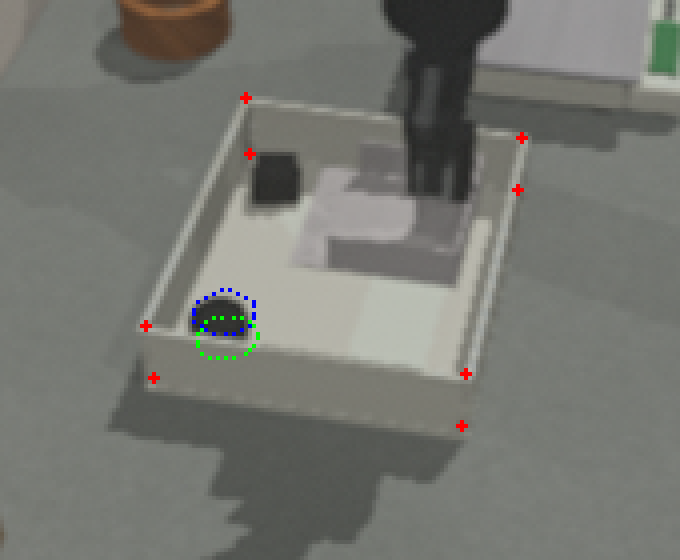

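View pics/t5.png

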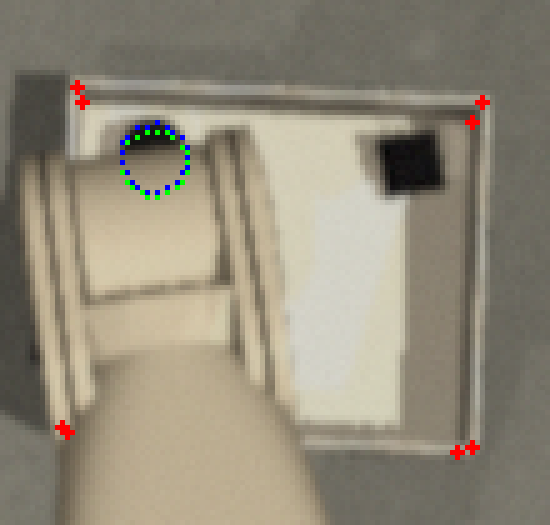

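Emit:
send_rows --targets '[[[0.2, 0, -3, 0, 1.5], [0.2, 0, -6, 0, 1.5], [0.2, 0, -8.5, 0, 1.5], [0.2, 0, -10.5, 0, 1.5], [0.2, 0, -11.5, 0, 1.5], [0.2, 0, -12, 0, 1.5], [0.2, 0, -12, 0, 1.5]]]'

```text
clock: 17.95
eef_pos: [0.5271, 0.0849, 0.0536]
tool_rot: [0.011, 1.0, -0.0, 0.004]
ft_force: [1.2, -0.5, -1.7]
grip_width: 0.0213
```

Run:
```python
from h import *
o=st()
im=vision.camera('side'); cv2.imwrite('pics/s6.png',cv2.resize(im[110:250,150:320],None,fx=4,fy=4,interpolation=cv2.INTER_CUBIC)[:,:,::-1])
im=vision.camera('wrist'); cv2.imwrite('pics/w6.png',im[:,:,::-1])
```

```text
t 17.95 q [ 0.161  0.445 -0.195  0.923 -0.002  0.183] p [0.5271 0.0849 0.0536] yaw 3.1191 down in tool [7.5e-03 4.0e-04 1.0e+00] F [ 1.2 -0.5 -1.7] w 0.0213
```

View pics/s6.png

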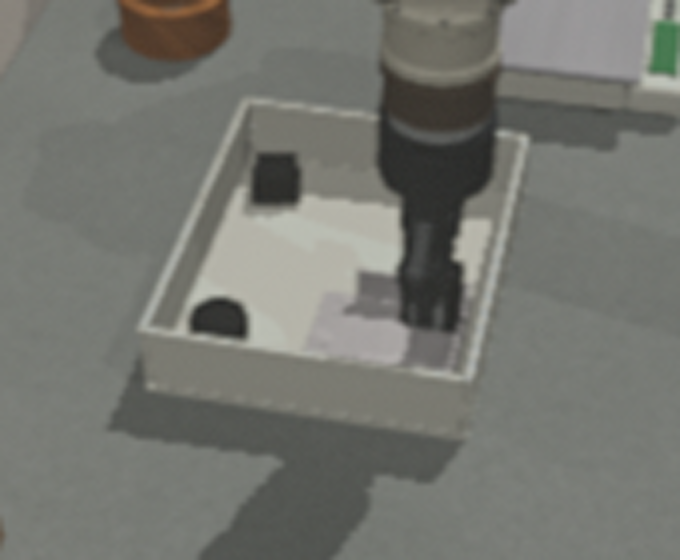

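View pics/w6.png

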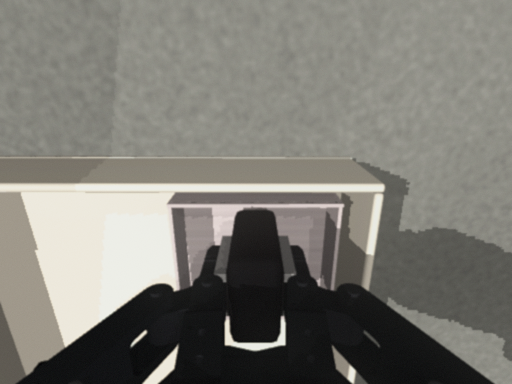

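Run:
```python
from h import *
P=pose('wrist'); print(px2w(P,(373,200),.06),px2w(P,(370,240),.06),px2w(P,(343,205),.0397),px2w(P,(168,205),.0397))
```

```text
[0.49786769 0.14447187 0.06      ] [0.52031944 0.14540847 0.06      ] [0.5088134  0.13615474 0.0397    ] [0.50655539 0.03580242 0.0397    ]
```

Emit:
send_rows --targets '[[[0, 0, -0.3, 0, 1.5], [0, 0, -0.5, 0, 1.5], [0, 0, -0.6, 0, 1.5], [0, 0, -0.6, 0, 1.5]]]'

```text
clock: 18.55
eef_pos: [0.5272, 0.0847, 0.0489]
tool_rot: [0.012, 1.0, -0.0, 0.004]
ft_force: [-2.3, -1.7, 7.7]
grip_width: 0.0211
```

```bash
python3 -c "from h import *; print(st()['ft_torque'])"
```

```text
t 18.55 q [ 0.16   0.45  -0.202  0.911 -0.002  0.183] p [0.5272 0.0847 0.0489] yaw 3.1186 down in tool [8.4e-03 3.0e-04 1.0e+00] F [-2.3 -1.7  7.7] w 0.0211
[-0.12361444  0.59185693 -0.00366568]
```

Emit:
send_rows --targets '[[[0.6, 0, 0, 0, 1.5], [1.2, 0, 0, 0, 1.5], [1.8, 0, 0, 0, 1.5], [2.4, -0.05, 0, 0, 1.5], [3.0, -0.05, 0, 0, 1.5], [3.6, -0.1, 0, 0, 1.5], [4.2, -0.1, 0, 0, 1.5], [4.8, -0.1, 0, 0, 1.5], [5.4, -0.1, 0, 0, 1.5], [6.0, -0.15, 0, 0, 1.5]]]'

```text
clock: 19.8
eef_pos: [0.5859, 0.0835, 0.0489]
tool_rot: [0.011, 1.0, 0.0, 0.003]
ft_force: [-6.2, 0.6, 9.0]
grip_width: 0.0213
```

Run:
```python
from h import *
o=st()
im=vision.camera('side'); cv2.imwrite('pics/s7.png',cv2.resize(im[110:250,150:320],None,fx=4,fy=4,interpolation=cv2.INTER_CUBIC)[:,:,::-1])
im=vision.camera('wrist'); cv2.imwrite('pics/w7.png',im[:,:,::-1])
```

```text
t 19.8 q [ 0.142  0.549 -0.03   0.986 -0.001  0.164] p [0.5859 0.0835 0.0489] yaw 3.119 down in tool [ 5.9e-03 -1.0e-04  1.0e+00] F [-6.2  0.6  9. ] w 0.0213
```

View pics/s7.png

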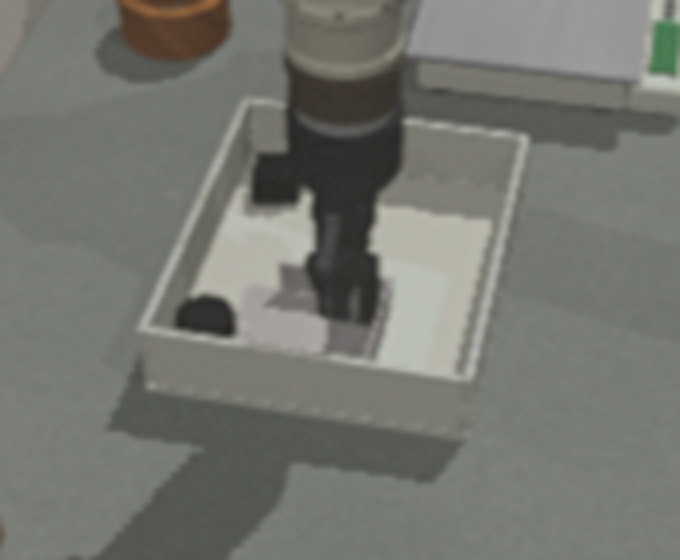

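View pics/w7.png

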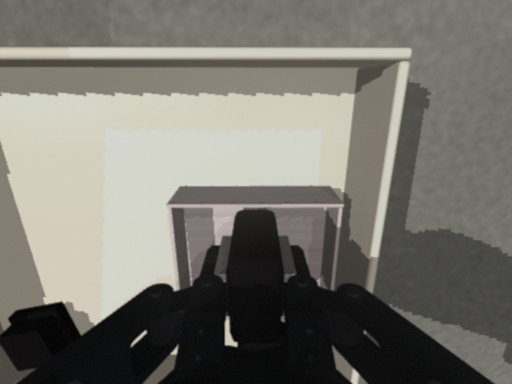

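The side view shows the foot at about (205,318), pushed straight toward the far wall. I'll keep pushing.

Emit:
send_rows --targets '[[[0.5, 0, 0, 0, 1.5], [1.0, 0, 0, 0, 1.5], [1.5, -0.05, 0, 0, 1.5], [2.0, -0.05, 0, 0, 1.5], [2.5, -0.05, 0, 0, 1.5], [2.9, -0.05, 0, 0, 1.5]]]'

```text
clock: 20.65
eef_pos: [0.6149, 0.0828, 0.0489]
tool_rot: [0.011, 1.0, -0.0, 0.003]
ft_force: [-6.9, -0.3, 8.5]
grip_width: 0.0213
```

Run:
```python
from h import *
o=st()
im=vision.camera('side'); cv2.imwrite('pics/s8.png',cv2.resize(im[110:250,150:320],None,fx=4,fy=4,interpolation=cv2.INTER_CUBIC)[:,:,::-1])
```

```text
t 20.65 q [ 1.340e-01  5.990e-01  6.000e-02  1.026e+00 -1.000e-03  1.570e-01] p [0.6149 0.0828 0.0489] yaw 3.1189 down in tool [5.7e-03 1.0e-04 1.0e+00] F [-6.9 -0.3  8.5] w 0.0213
```

View pics/s8.png

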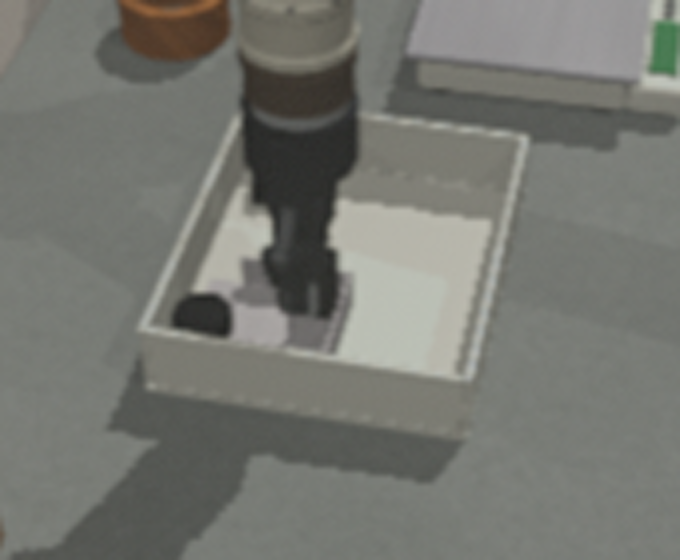

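Emit:
send_rows --targets '[[[0.2, 0, 0, 0, 1.5], [0.4, 0, 0, 0, 1.5], [0.5, 0, 0, 0, 1.5]]]'

```text
clock: 21.08
eef_pos: [0.6199, 0.0828, 0.0489]
tool_rot: [0.011, 1.0, -0.0, 0.003]
ft_force: [-6.9, 0.3, 7.8]
grip_width: 0.0212
```

```bash
python3 -c "from h import *; st()"
```

```text
t 21.075 q [ 1.330e-01  6.080e-01  7.500e-02  1.032e+00 -1.000e-03  1.560e-01] p [0.6199 0.0828 0.0489] yaw 3.1189 down in tool [6.e-03 1.e-04 1.e+00] F [-6.9  0.3  7.8] w 0.0212
```

Emit:
send_rows --targets '[[[0.1, 0, 0, 0, 1.5], [0.2, 0, 0, 0, 1.5], [0.2, 0, 0, 0, 1.5]]]'

```text
clock: 21.45
eef_pos: [0.622, 0.0828, 0.0489]
tool_rot: [0.011, 1.0, -0.0, 0.003]
ft_force: [-4.9, 0.3, 8.5]
grip_width: 0.0216
```

Run:
```python
from h import *
o=st()
im=vision.camera('side'); cv2.imwrite('pics/s9.png',cv2.resize(im[150:220,180:280],None,fx=7,fy=7,interpolation=cv2.INTER_CUBIC)[:,:,::-1])
```

```text
t 21.45 q [ 1.330e-01  6.110e-01  8.200e-02  1.035e+00 -1.000e-03  1.560e-01] p [0.622  0.0828 0.0489] yaw 3.1189 down in tool [6.3e-03 2.0e-04 1.0e+00] F [-4.9  0.3  8.5] w 0.0216
```

View pics/s9.png

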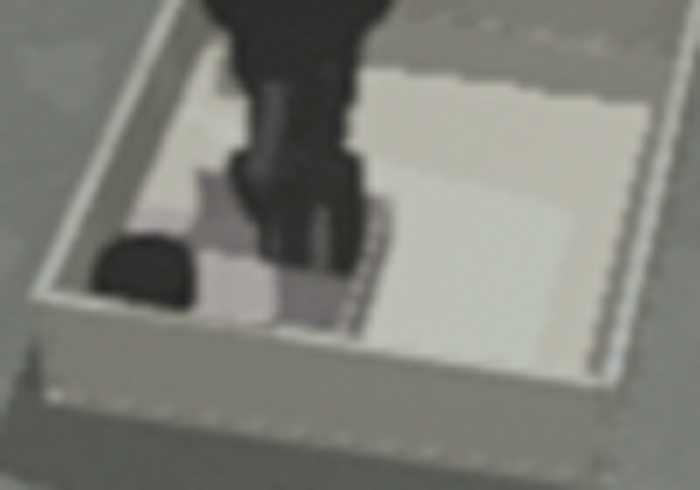

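Emit:
send_rows --targets '[[[0.1, 0, 0, 0, 1.5], [0.2, 0, 0, 0, 1.5], [0.2, 0, 0, 0, 1.5], [0.2, 0, 0, 0, 1.5]]]'

```text
clock: 22.0
eef_pos: [0.624, 0.0828, 0.0489]
tool_rot: [0.011, 1.0, -0.0, 0.003]
ft_force: [-5.7, 0.4, 8.1]
grip_width: 0.0214
```

```bash
python3 -c "from h import *; st()"
```

```text
t 22.0 q [ 1.320e-01  6.150e-01  8.800e-02  1.038e+00 -1.000e-03  1.550e-01] p [0.624  0.0828 0.0489] yaw 3.1188 down in tool [6.3e-03 1.0e-04 1.0e+00] F [-5.7  0.4  8.1] w 0.0214
```

Emit:
send_rows --targets '[[[0, 0, 0.2, 0, 1.5], [0, 0, 0.6, 0, 1.5], [0, 0, 1.2, 0, 1.5], [0, 0, 2.0, 0, 1.5], [0, 0, 3.0, 0, 1.5], [0, 0, 4.0, 0, 1.5], [0, 0, 5.0, 0, 1.5], [0, 0, 6.0, 0, 1.5], [0, 0, 7.0, 0, 1.5], [0, 0, 7.8, 0, 1.5], [0, 0, 8.4, 0, 1.5], [0, 0, 8.6, 0, 1.5]]]'

```text
clock: 23.5
eef_pos: [0.6252, 0.0827, 0.134]
tool_rot: [0.011, 1.0, -0.0, 0.004]
ft_force: [-0.6, 0.0, -2.0]
grip_width: 0.0214
```

Run:
```python
from h import *
o=st()
im=vision.camera('side'); cv2.imwrite('pics/s10.png',cv2.resize(im[100:240,150:320],None,fx=4,fy=4,interpolation=cv2.INTER_CUBIC)[:,:,::-1])
```

```text
t 23.5 q [ 0.132  0.545  0.204  1.221 -0.002  0.155] p [0.6252 0.0827 0.134 ] yaw 3.1188 down in tool [8.1e-03 4.0e-04 1.0e+00] F [-0.6  0.  -2. ] w 0.0214
```

View pics/s10.png

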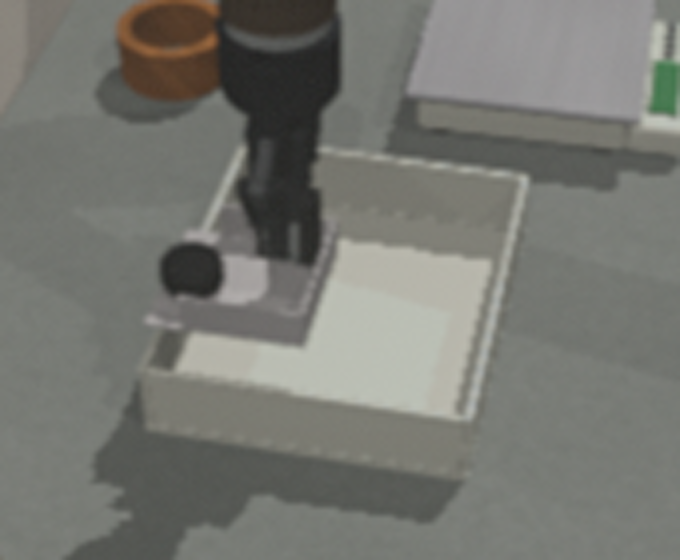

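Emit:
send_rows --targets '[[[-0.1, -0.2, 0, 0, 1.5], [-0.2, -0.6, 0, 0, 1.5], [-0.4, -1.2, 0, 0, 1.5], [-0.7, -2, 0, 0, 1.5], [-1.1, -3, 0, 0, 1.5], [-1.6, -4.2, 0, 0, 1.5], [-2.2, -5.6, 0, 0, 1.5], [-2.8, -7.2, 0, 0, 1.5], [-3.4, -8.8, 0, 0, 1.5], [-4.0, -10.4, 0, 0, 1.5], [-4.7, -12, 0, 0, 1.5], [-5.3, -13.6, 0, 0, 1.5]]]'

```text
clock: 25.05
eef_pos: [0.5713, -0.0545, 0.1334]
tool_rot: [0.012, 1.0, -0.0, 0.003]
ft_force: [0.1, 0.7, -2.4]
grip_width: 0.0214
```

Emit:
send_rows --targets '[[[-0.6, -1.6, 0, 0, 1.5], [-1.2, -3.2, 0, 0, 1.5], [-1.9, -4.8, 0, 0, 1.5], [-2.5, -6.4, 0, 0, 1.5], [-3.1, -8, 0, 0, 1.5], [-3.8, -9.6, 0, 0, 1.5], [-4.4, -11.2, 0, 0, 1.5], [-5.0, -12.8, 0, 0, 1.5], [-5.6, -14.4, 0, 0, 1.5], [-6.2, -16, 0, 0, 1.5], [-6.9, -17.6, 0, 0, 1.5], [-7.5, -19.2, 0, 0, 1.5]]]'

```text
clock: 26.55
eef_pos: [0.4963, -0.2464, 0.1333]
tool_rot: [0.011, 1.0, -0.0, 0.003]
ft_force: [1.1, 0.7, -2.8]
grip_width: 0.0212
```

Emit:
send_rows --targets '[[[-0.6, -1.4, 0, 0, 1.5], [-1.1, -2.7, 0, 0, 1.5], [-1.6, -3.8, 0, 0, 1.5], [-2.0, -4.8, 0, 0, 1.5], [-2.3, -5.7, 0, 0, 1.5], [-2.6, -6.5, 0, 0, 1.5], [-2.9, -7.1, 0, 0, 1.5], [-3.1, -7.5, 0, 0, 1.5], [-3.2, -7.8, 0, 0, 1.5], [-3.2, -7.9, 0, 0, 1.5], [-3.2, -7.9, 0, 0, 1.5]]]'

```text
clock: 27.92
eef_pos: [0.4649, -0.3242, 0.1334]
tool_rot: [0.011, 1.0, -0.0, 0.004]
ft_force: [0.4, 0.5, -1.8]
grip_width: 0.021
```

Run:
```python
from h import *
o=st()
im=vision.camera('side'); cv2.imwrite('pics/s11.png',cv2.resize(im[50:190,220:390],None,fx=4,fy=4,interpolation=cv2.INTER_CUBIC)[:,:,::-1])
im=vision.camera('wrist'); cv2.imwrite('pics/w11.png',im[:,:,::-1])
P=pose('wrist',o)
for m in [(-.1,.1),(-.1,-.1)]: print(w2px(P,[.4986+m[0],-.3253+m[1],.05]))
```

```text
t 27.925 q [-0.611  0.425  0.006  1.146  0.004 -0.588] p [ 0.4649 -0.3242  0.1334] yaw 3.1189 down in tool [7.2e-03 5.0e-04 1.0e+00] F [ 0.4  0.5 -1.8] w 0.021
[386.4910006  108.20935898]
[116.69256478 114.56028641]
```

View pics/s11.png

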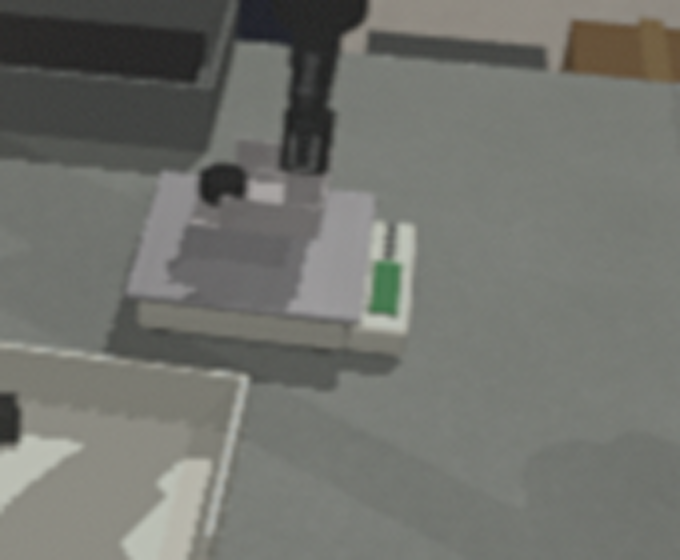

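View pics/w11.png

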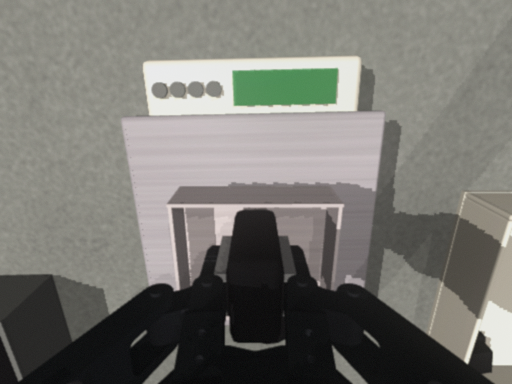

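The plate edge appears at (124,118)–(384,112) in the wrist view, within a few mm of the prediction, and the foot is still in the pan. I'll lower the scoop.

Emit:
send_rows --targets '[[[0, 0, -0.4, 0, 1.5], [0, 0, -1.0, 0, 1.5], [0, 0, -1.7, 0, 1.5], [0, 0, -2.4, 0, 1.5], [0, 0, -3.0, 0, 1.5], [0, 0, -3.4, 0, 1.5], [0, 0, -3.6, 0, 1.5], [0, 0, -3.8, 0, 1.5], [0, 0, -3.9, 0, 1.5], [0, 0, -3.9, 0, 1.5]]]'

```text
clock: 29.28
eef_pos: [0.4649, -0.3243, 0.0944]
tool_rot: [0.011, 1.0, -0.0, 0.004]
ft_force: [0.2, 0.8, -1.8]
grip_width: 0.0214
```

Emit:
send_rows --targets '[[[0, 0, -0.05, 0, 1.5], [0, 0, -0.1, 0, 1.5], [0, 0, -0.1, 0, 1.5]]]'

```text
clock: 29.65
eef_pos: [0.4649, -0.3244, 0.0939]
tool_rot: [0.011, 1.0, -0.0, 0.004]
ft_force: [-1.2, 0.4, 1.6]
grip_width: 0.0214
```

Emit:
send_rows --targets '[[[0, 0, 0, 0, 2.6], [0, 0, 0, 0, 3.2], [0, 0, 0, 0, 4], [0, 0, 0, 0, 5], [0, 0, 0, 0, 5], [0, 0, 0, 0, 5]]]'

```text
clock: 30.4
eef_pos: [0.4648, -0.3243, 0.0933]
tool_rot: [0.011, 1.0, -0.0, 0.003]
ft_force: [-0.3, 0.5, -0.4]
grip_width: 0.0497
```

Emit:
send_rows --targets '[[[0, 0, 0.5, 0, 5], [0, 0, 1.5, 0, 5], [0, 0, 3, 0, 5], [0, 0, 5, 0, 5], [0, 0, 8, 0, 5], [0, 0, 11, 0, 5], [0, 0, 14, 0, 5], [0, 0, 16, 0, 5], [-5, 0, 18, 0, 5], [-10, 0, 18, 0, 5], [-10, 0, 18, 0, 5], [-10, 0, 18, 0, 5]]]'

```text
clock: 31.9
eef_pos: [0.3653, -0.3247, 0.2746]
tool_rot: [0.012, 1.0, -0.001, 0.005]
ft_force: [1.0, 0.0, -0.3]
grip_width: 0.0497
```

Run:
```python
from h import *
o=st()
im=vision.camera('side'); cv2.imwrite('pics/s12.png',cv2.resize(im[50:190,220:390],None,fx=4,fy=4,interpolation=cv2.INTER_CUBIC)[:,:,::-1])
im=vision.camera('wrist'); cv2.imwrite('pics/w12.png',im[:,:,::-1])
im=vision.camera('top'); cv2.imwrite('pics/t12.png',im[:,:,::-1])
```

```text
t 31.9 q [-0.729  0.197  0.061  1.427  0.004 -0.706] p [ 0.3653 -0.3247  0.2746] yaw 3.1183 down in tool [0.0092 0.002  1.    ] F [ 1.   0.  -0.3] w 0.0497
```

View pics/s12.png

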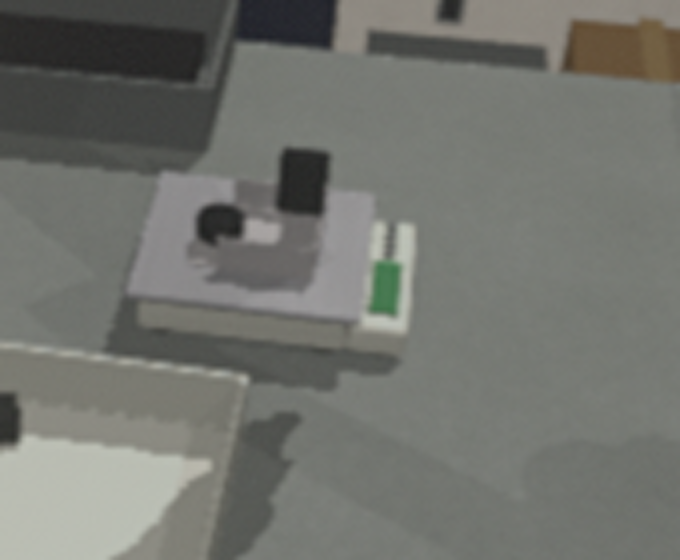

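View pics/w12.png

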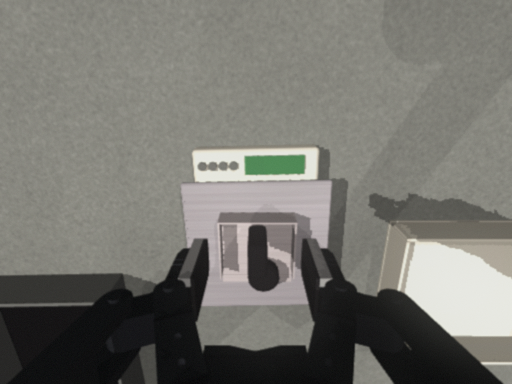

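View pics/t12.png

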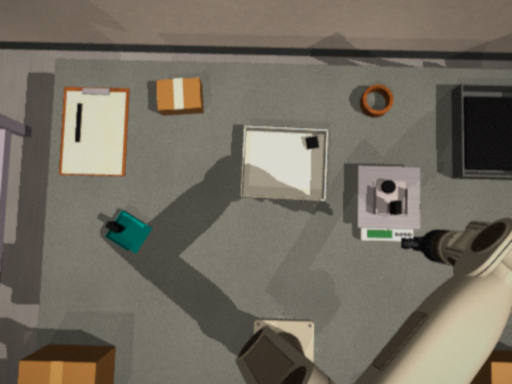

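Run:
```python
from h import *
P=pose('top'); print('foot',px2w(P,(388,187),.0785),'grip',px2w(P,(396,206.5),.14))
im=cv2.imread('pics/t12.png'); cv2.imwrite('pics/t12c.png',cv2.resize(im[160:235,350:430],None,fx=8,fy=8,interpolation=cv2.INTER_CUBIC))
```

```text
foot [ 0.52684853 -0.31420727  0.0785    ] grip [ 0.46364663 -0.31889018  0.14      ]
```

View pics/t12c.png

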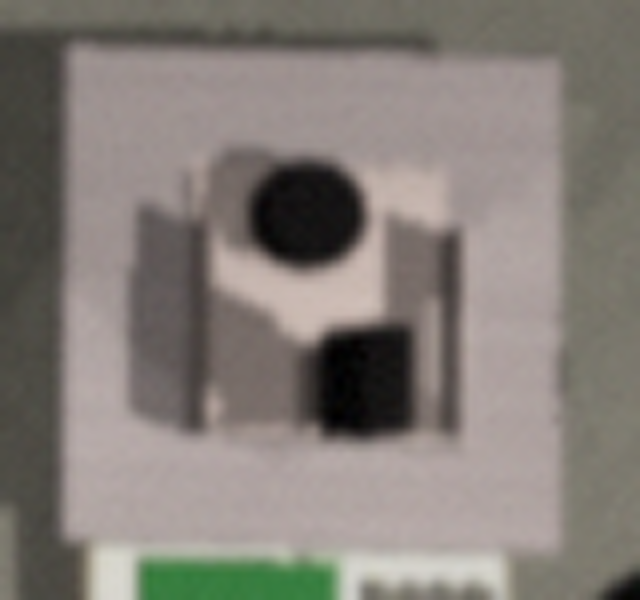

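The foot sits about 29 mm ahead of the scoop's centre and 7–10 mm to its left. The scoop is within a few mm of the plate's centre, and the gripper is clear. I'm handing in.

```bash
python3 -c "
from workcell import bot
print(bot.job_done())"
```

```text
the job is handed in; nothing more can be done
None
```

The scoop is standing on the counting scale with the round foot in its pan. It is released, the gripper is clear of it, and the job was handed in at about 32 s of the 56 s. I gripped the metal scoop by its upright grip and pushed it along the tote floor until the foot was held at the far wall and the scoop slid under it. I then lifted it out and set it down on the plate.

**Last checks, all from camera images:**
- **Scoop:** it looks level in the side view and is within about 5 mm of the plate's centre.
- **Foot:** its centre is about 29 mm ahead of the scoop's centre, so roughly 26 mm behind the lip. It is 7–10 mm off to the left.
- **Other objects:** the plug, tape roll and carton appear where they were at the start.

**What went wrong or disagreed:**
- **Wrist joint limit:** on the first approach the last joint hit its limit and tilted the tool about 6°. I took the tilt out before grasping, at a cost of about 7 s.
- **Camera mismatch:** the top and wrist cameras disagreed by 3–4 mm on the scoop's position. I used the wrist reading to grasp it.
- **Far wall contact:** I never felt the scoop's lip touch the far wall. I stopped the push at the calculated distance.

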